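# Start the screw lid of the carrom canister

### The job

The lid of the ceramic canister has been set loosely on top of its screw thread. Without taking it off or shifting the canister about, turn it backward (anticlockwise from above) just until it drops into the thread, then forward (clockwise) one full turn from there, so that it is started straight but not screwed down. Finish while still gripping the lid there, holding it still, and leave everything else on the table where it is.

Things in the scene. Friction and masses are not known exactly. Their poses are not given: they have to be found in the camera images.
- canister: White ceramic canister with two thin brown bands, 102 mm diameter, standing loose on the table (1.1 to 1.6 kg; not to be lifted). Origin: centre of its underside, z up. Flat shoulder at height 84 mm, above it a 44 mm neck with a coarse right-hand outside thread of three starts, 120 degrees apart: 5.5 mm between neighbouring ridges, 16.5 mm of travel per full turn.
- thread_start (a point): Small moulded rib on the canister's shoulder, 42 mm from the axis on the canister's +x side, height 84 mm. It marks one thread start: the lid drops as its own rib, coming anticlockwise, passes this one. A few degrees (5 to 15) more make sure of it.
- neck_top (a point): Centre of the top of the canister's neck, height 119.5 mm, hidden under the lid.
- lid: White ceramic screw lid, 64 mm diameter, 42 mm high plus knob, 0.17 kg, loose. Origin: centre of the underside of its skirt, z up. Three inside lugs ride on the thread. At the start it sits level, lugs on top of the first ridges, its rib 30 to 98 degrees clockwise of the canister's rib. Turned anticlockwise it climbs at 16.5 mm per turn, up to 112.5 mm above the canister's origin, where the lugs run off.
- lid_top (a point): Centre of the lid's flat top, 42 mm above the lid's origin, at the foot of the knob. At the run-off the lid, if let go or free to slide down, drops 5.5 mm by its own weight (origin then 107 mm above the canister's). Turned further anticlockwise it climbs again and drops again every 120 degrees.
- lid_knob (a point): On the axis of the lid's plain round upright beech knob (30 mm diameter, 30 mm high), 64 mm above the lid's origin, 22 mm above the lid's top, 8 mm below the knob's top. Gripped here at any yaw; 25 to 40 N of grip is plenty. While turning, the gripper must go up or down with the thread (16.5 mm per turn; play along the axis about 1.5 mm) or it binds.
- lid_mark (a point): Foot of the small moulded rib on the lid's side and top: on the lid's +x axis, 32 mm from its axis, at the height of its origin; it marks one lug. One full clockwise turn after the drop the lid's origin is about 90.5 mm above the canister's; at 84 mm it would be screwed home on the shoulder.
- striker: Purple acrylic carrom striker, a 41 mm disc 9 mm thick, lying on the table near the canister. Bystander. Origin: centre of its underside.
- man0: Pale wooden carrom man, a 32 mm disc 8 mm thick, lying near the canister. Bystander.
- man1: Dark wooden carrom man, 32 mm by 8 mm, lying near the canister. Bystander.
- man2: Pale wooden carrom man, 32 mm by 8 mm, lying near the canister. Bystander.
- tray: Aluminium tray 200 x 160 mm, 17 mm high with a low loop handle at each end, fixed, at one side of the table, carrying the two glass cups. Bystander. Origin: centre of its underside.
- cup_a: Glass cup, 68 mm diameter, 85 mm high, standing on the tray. Bystander. Origin: centre of its underside.
- cup_b: Second glass cup like the first, beside it on the tray. Bystander.
- turntable: Beech turntable 184 mm diameter, 28 mm high, fixed, at the other side of the table. Bystander. Origin: centre of its underside.
- coin_trays: Stack of three square wooden coin trays, 112 x 112 mm, 62 mm high, standing loose on the turntable. Bystander. Origin: centre of its underside.
- dispenser: Grey plastic push dispenser, 115 x 100 mm, 182 mm high, fixed, towards the back of the table. Bystander. Origin: centre of its underside, its nose towards the robot.
Things that resemble listed ones, but are neither listed nor needed, are in the scene too. What is shaped like the lid but pink or purple is not meant.

How it is judged:
By the outcome, as a careful person would: the job done as asked, in the order asked, and still so for the second after the job is handed in, while the arm keeps its last pose, push and grip.
It also fails if it takes over 64 s, if anything falls off the work surface, if the arm or the gripper's body presses on something with over 40 N, if the wrist force passes 120 N, or if a joint passes its speed limit or range.

### The arm

A 6-joint arm with a two-finger parallel gripper is mounted at the origin on the work surface. World frame = base frame: x ahead of the robot, y to its left, z up, the work surface at z = 0. Lengths are in m, angles in rad, forces in N, time in s.
With the tool pointing down it reaches from about 0.275 to 0.85 m from the base axis. Payload 5.2 kg.
Tool frame: the origin (TCP) lies at the very end of the fingers, on their centre line; the grasp point (between the pads) lies 19 mm behind it (arm.grip_point_offset is the distance from the TCP to the grasp point, in m); z points along the fingers, y is the line along which they close (so a half turn about z gives the same grasp; the last joint's range is limited). The gripper opens to 85 mm and grips with 20 to 120 N. Pads are 22 mm wide; open, the fingers measure 114 mm over their backs; the gripper's body (76 mm by 85 mm) begins 54 mm behind the grasp point. The pads swing forward as they close: fully open they stand 13 mm farther back than shut.
Start: joints at [1.042, 0.259, 1.535, -0, 1.348, -0.203], TCP at [0.176, 0.521, 0.231] pointing down, gripper open.
Joint ranges: [-3.14, 3.14], [-0.91, 2.08], [0.19, 2.58], [-1.22, 4.36], [0.22, 2.71], [-3.12, 3.12]. Speed limits (rad/s): [2.57, 2.57, 3.14, 3.14, 3.14, 3.14].

### API

Orientations are given as a 3x3 rotation matrix whose columns are the frame's x, y, z axes.
In Python, from bench import arm, optics, masks_of, place_of gives the robot as it stands.
- The arm moves only by the shell command python3 -m handwheel 'ROWS' [FORCE]. ROWS is JSON, a list of rows, each an object of numbers: "jaw": the closure, from -1 (fully open) to 1 (shut); "dx", "dy", "dz": the shift along the tool's x, y, z scaled (see below); "rx", "ry", "rz": the turn, a rotation vector about the tool's x, y, z scaled (see below). A call has 1 to 8 rows; each row shifts and turns the commanded pose from where the row before left it, along the tool's axes as they then stand; what a row does not reach is not made up. The controller multiplies each number of a shift by 0.025 m and each number of a turn by 0.08 rad. A row lasts 1/8 s, in which the tool goes at most 62.5 mm and 10.7 degrees, less where a joint would pass 70% of its speed; a pose out of reach is approached as far as the arm can. A call with a number of a shift or a turn outside -1 to 1 is refused whole. A call with a gripper value outside its range is refused whole. The fingers move at their own pace and stop on an object; FORCE is the grip in N (left out, the last holds). Time passes only in rows, so rows that do not move let the fingers close. It gives the time, the measured TCP pose, the force, the opening and the grip force at its end, in the units of the state.
- arm.read_state(): the state, without advancing time (a new reading comes with each control period).
- optics.camera(name): name is "scene" or "top"; returns a dict with "color" (480x640x3 uint8, red, green, blue), "camera_matrix" (3x3 intrinsics, pixels), "position" and "orientation" of the camera in the world. Camera axes: x right, y down, z forward; pixel columns grow to the right and rows downward; lengths in m; the calibration is good to about 2 mm. A picture is of the moment at which its call begins. There is no depth.
- arm.hand_in(): hands the job in; it is judged then, once.
Trained networks look in a picture, given as the dict that the camera call returned (one of the last four; its "shot" number tells which), for a name from the list of things; names that differ only in an ending like _2 or _b are one class to them, and where a whole thing is asked for, a point or a joint stands for the part that bears it (a point fixed in the world has none). Each returns a list of dicts, best first, with "confidence" (0 to 1); they miss things now and then, are a little off and sometimes report something else, mostly with a low value. They report only what shows in the picture. A call takes as long as a camera call. They do not tell look-alikes from the thing itself.
- masks_of(picture, name): "mask" (480x640 bool, what is visible of it) and "extent" ([left, top, width, height] in pixels, round what is visible of it).
- place_of(picture, name): "centre" ([column, row] in pixels: a listed point, or the origin of a listed thing).
The state is a dict: "time_s": time; "joints": joint angles; "dq": joint speeds; "tau": joint torques, N m; "position": TCP position; "orientation": TCP orientation; "wrist_force": force on the tool from outside, world axes, zero at the start; "moment": the same for the moment, N m; "opening": opening from 0.0 (shut) to 1.0 (fully open); "grasp_force": force on a finger pad.
Only numpy, scipy, OpenCV 4.12 (cv2) and the standard library are available. Lean on these libraries where they do the work, as an engineer would, in place of code of your own. Each camera call takes 0.05 s, during which the arm holds its last target. There are 200 camera calls.

## Working session

There is one attempt and no reset: what is moved stays moved. The work goes in short steps, Python scripts to look and compute and a shell command to move; the robot and the scene stay as the last step left them, time stands still between calls to the robot, and variables do not carry over. Pictures are saved under pics/ and viewed, at most 10 in all, crops included, and the job is handed in when it is done.

```bash
mkdir -p pics
cat > h.py <<'E'
import numpy as np,cv2
from bench import arm,optics,masks_of,place_of
def ray(p,uv):
    K=np.array(p["camera_matrix"]);R=np.array(p["orientation"]);o=np.array(p["position"])
    d=R@np.linalg.solve(K,[uv[0],uv[1],1]);return o,d
def at(p,uv,z):
    o,d=ray(p,uv);return o+d*(z-o[2])/d[2]
def proj(p,X):
    c=np.array(p["camera_matrix"])@(np.array(p["orientation"]).T@(np.array(X)-p["position"]));return c[:2]/c[2]
def tri(L):
    A=0;b=0
    for p,uv in L:
        o,d=ray(p,uv);d=d/np.linalg.norm(d);M=np.eye(3)-np.outer(d,d);A=A+M;b=b+M@o
    return np.linalg.solve(A,b)
def save(p,n): cv2.imwrite("pics/"+n,p["color"][:,:,::-1])
E
python3 - <<'E'
from h import *
P={n:optics.camera(n) for n in("scene","top")}
for n,p in P.items():
    save(p,n+"0.png");print(n,p["position"],np.round(p["orientation"],2).tolist())
    for k in("canister","lid","lid_knob","lid_top","lid_mark","thread_start","neck_top"):
        print(k,[(np.round(r["centre"],1).tolist(),round(r["confidence"],2)) for r in place_of(p,k)[:4]])
s=arm.read_state();print(s)
E
```

```text
scene [1.59763469 0.58542818 1.03763539] [[-0.51, 0.53, -0.68], [0.86, 0.31, -0.4], [-0.0, -0.79, -0.62]]
canister [([347.9, 271.8], 0.89)]
lid [([349.5, 239.2], 0.97), ([400.6, 259.8], 0.81), ([357.7, 309.0], 0.7), ([308.8, 254.9], 0.6)]
lid_knob [([401.0, 242.0], 0.87), ([309.7, 238.4], 0.79), ([348.4, 219.4], 0.61), ([361.7, 292.6], 0.52)]
lid_top [([309.6, 245.4], 0.74), ([402.2, 247.2], 0.64), ([349.2, 226.3], 0.58), ([358.7, 296.4], 0.55)]
lid_mark [([411.4, 259.1], 0.96), ([337.8, 233.9], 0.66), ([317.8, 260.0], 0.65)]
thread_start [([338.0, 254.0], 0.67)]
neck_top [([346.6, 237.1], 0.96)]
top [ 0.43761551 -0.01406448  1.00875561] [[-0.03, -0.99, 0.15], [-1.0, 0.03, 0.01], [-0.02, -0.14, -0.99]]
canister [([322.5, 271.9], 0.87)]
lid [([314.6, 265.2], 0.82), ([372.5, 267.8], 0.67), ([278.3, 222.3], 0.67), ([273.6, 321.2], 0.56)]
lid_knob [([376.4, 266.9], 0.96), ([269.9, 214.0], 0.71), ([312.0, 263.0], 0.68), ([269.2, 318.9], 0.61)]
lid_top [([314.9, 262.2], 0.73), ([271.5, 221.4], 0.72), ([272.3, 321.2], 0.7), ([372.9, 265.5], 0.6)]
lid_mark [([357.3, 265.2], 0.91), ([330.9, 2
[... 276 characters left out ...]
0e+00, -2.02806179e-01]), 'dq': array([ 2.00270432e-06,  9.24850602e-04,  1.04570957e-03,  1.41440888e-03,
       -1.38353949e-04,  2.81577296e-04]), 'tau': array([ 1.22723548e-03, -4.45845258e+01, -2.90887177e+01, -1.95560645e-06,
        2.09068553e-04,  3.59470107e-06]), 'position': array([0.1759987 , 0.52107248, 0.23130964]), 'orientation': array([[-9.47399903e-01,  3.20052217e-01, -4.11032181e-05],
       [ 3.20052218e-01,  9.47399903e-01, -3.90010309e-05],
       [ 2.64588185e-05, -5.01047490e-05, -9.99999998e-01]]), 'wrist_force': array([ 0.47142849, -0.14150042, -0.16328693]), 'moment': array([ 0.01762171, -0.06624204, -0.00822378]), 'grasp_force': 0.0, 'opening': 0.9999948056142858}
```

Run:
```python
import cv2
a=cv2.imread("pics/top0.png")
cv2.imwrite("pics/topc.png",cv2.resize(a[180:340,220:430],None,fx=3.75,fy=3.75,interpolation=cv2.INTER_CUBIC)[:600,:800])
```

```text
(no output)
```

View pics/scene0.png

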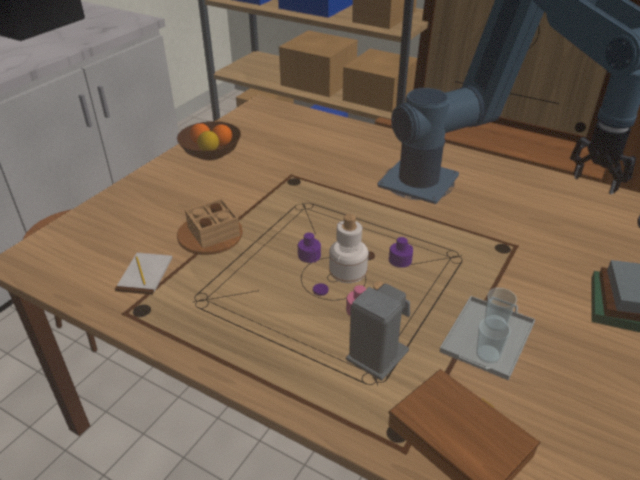

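View pics/topc.png

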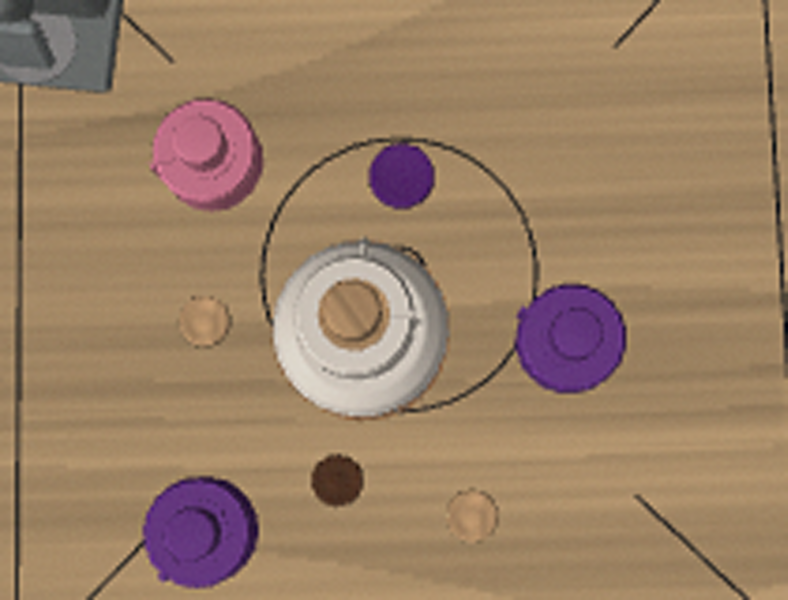

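The scene view shows the white canister with its lid at (348,250), purple lids at (309,250) and (401,254), a pink lid behind the dispenser. In the top crop, the lid knob is at (352,314), the canister rib at (364,246) pointing towards +x, and the lid rib at (412,318) pointing towards -y. The lid rib is therefore about 90° clockwise.

Run:
```python
from h import *
P={n:optics.camera(n) for n in("scene","top")}
s,t=P["scene"],P["top"]
def near(p,k,uv):
    r=[x for x in place_of(p,k) if np.hypot(*(np.array(x["centre"])-uv))<14]; return r[0]["centre"] if r else None
for k,a,b in(("canister",(348,272),(322,272)),("lid",(349,239),(315,265)),("lid_top",(349,226),(314,262)),("lid_knob",(348,219),(312,263)),("thread_start",(338,254),(316,247)),("lid_mark",(338,234),(331,264)),("neck_top",(347,237),(314,264))):
    u,v=near(s,k,a),near(t,k,b)
    if u is not None and v is not None: print(k,np.round(tri([(s,u),(t,v)]),4),np.round(u,1),np.round(v,1))
c=lambda x,y:(220+(x+.5)/3.75-.5,180+(y+.5)/3.75-.5)
print("knobtop",at(t,c(350,310),.180)[:2],"lidtop",at(t,c(356,317),.150)[:2])
r=at(t,c(364,246),.086);m=at(t,c(414,319),.150);print("ribs",r,m)
# silhouettes: fit circle to the knob top / canister in top view
for k in("canister","lid"):
  for p,uv in((t,(318,268)),(s,(348,250))):
    for x in masks_of(p,k):
        l,tp,w,h=x["extent"]
        if l<uv[0]<l+w and tp-6<uv[1]<tp+h+6: print(k,x["extent"],round(x["confidence"],2))
```

```text
canister [ 0.523   0.0259 -0.0073] [350.3 274.5] [318.  267.5]
lid [0.5198 0.0227 0.1018] [347.7 241. ] [314.2 266.4]
lid_top [0.5236 0.0225 0.1488] [349. 227.] [315.  261.4]
lid_knob [0.5183 0.0206 0.1666] [348.8 219.9] [314.9 263.6]
thread_start [0.558  0.0195 0.0867] [340.5 253.3] [316.9 248.4]
lid_mark [ 0.5176 -0.0085  0.1048] [339.5 236. ] [331.3 265.7]
neck_top [0.5235 0.0239 0.1174] [349.2 237.1] [315. 263.]
knobtop [0.51960724 0.02373421] lidtop [0.51877224 0.02202581]
ribs [0.56530186 0.01913832 0.086     ] [ 0.5167825  -0.00853604  0.15      ]
canister [293.3, 246.6, 44.9, 47.7] 0.66
canister [329.2, 243.3, 38.3, 40.3] 0.68
lid [300.3, 248.0, 29.6, 34.1] 0.85
lid [336.0, 214.6, 25.4, 32.9] 0.95
```

```bash
python3 -m handwheel '[{"jaw":-1,"dx":-0.97,"dy":-0.72},{"jaw":-1,"dx":-0.97,"dy":-0.72},{"jaw":-1,"dx":-0.97,"dy":-0.72},{"jaw":-1,"dx":-0.97,"dy":-0.72},{"jaw":-1,"dx":-0.97,"dy":-0.72},{"jaw":-1,"dx":-0.97,"dy":-0.72},{"jaw":-1,"dx":-0.97,"dy":-0.72},{"jaw":-1,"dx":-0.97,"dy":-0.72}]' 30
python3 -m handwheel '[{"jaw":-1,"dx":-0.97,"dy":-0.72},{"jaw":-1,"dx":-0.97,"dy":-0.72},{"jaw":-1,"dx":-0.97,"dy":-0.72},{"jaw":-1,"dx":-0.97,"dy":-0.72},{"jaw":-1,"dx":-0.97,"dy":-0.72},{"jaw":-1,"dx":-0.97,"dy":-0.72},{"jaw":-1,"dx":-0.97,"dy":-0.72},{"jaw":-1,"dx":-0.97,"dy":-0.72}]'
```

```text
invalid input at $[0]: expected keys jaw, dx, dy, dz, rx, ry, rz
invalid input at $[0]: expected keys jaw, dx, dy, dz, rx, ry, rz
```

```bash
python3 -m handwheel '[{"jaw":-1,"dx":-0.97,"dy":-0.72,"dz":0,"rx":0,"ry":0,"rz":0},{"jaw":-1,"dx":-0.97,"dy":-0.72,"dz":0,"rx":0,"ry":0,"rz":0},{"jaw":-1,"dx":-0.97,"dy":-0.72,"dz":0,"rx":0,"ry":0,"rz":0},{"jaw":-1,"dx":-0.97,"dy":-0.72,"dz":0,"rx":0,"ry":0,"rz":0},{"jaw":-1,"dx":-0.97,"dy":-0.72,"dz":0,"rx":0,"ry":0,"rz":0},{"jaw":-1,"dx":-0.97,"dy":-0.72,"dz":0,"rx":0,"ry":0,"rz":0},{"jaw":-1,"dx":-0.97,"dy":-0.72,"dz":0,"rx":0,"ry":0,"rz":0},{"jaw":-1,"dx":-0.97,"dy":-0.72,"dz":0,"rx":0,"ry":0,"rz":0}]' 30
python3 -m handwheel '[{"jaw":-1,"dx":-0.97,"dy":-0.72,"dz":0,"rx":0,"ry":0,"rz":0},{"jaw":-1,"dx":-0.97,"dy":-0.72,"dz":0,"rx":0,"ry":0,"rz":0},{"jaw":-1,"dx":-0.97,"dy":-0.72,"dz":0,"rx":0,"ry":0,"rz":0},{"jaw":-1,"dx":-0.97,"dy":-0.72,"dz":0,"rx":0,"ry":0,"rz":0},{"jaw":-1,"dx":-0.97,"dy":-0.72,"dz":0,"rx":0,"ry":0,"rz":0},{"jaw":-1,"dx":-0.97,"dy":-0.72,"dz":0,"rx":0,"ry":0,"rz":0},{"jaw":-1,"dx":-0.97,"dy":-0.72,"dz":0,"rx":0,"ry":0,"rz":0},{"jaw":-1,"dx":-0.97,"dy":-0.72,"dz":0,"rx":0,"ry":0,"rz":0}]'
```

```text
time_s: 2.8
position: [0.3142, 0.3218, 0.2315]
orientation: [[-0.947, 0.32, 0.0], [0.32, 0.947, 0.0], [-0.0, 0.0, -1.0]]
wrist_force: [0.8, -1.0, 0.2]
opening: 0.998
grasp_force: 0.0
time_s: 3.8
position: [0.452, 0.1232, 0.2314]
orientation: [[-0.947, 0.32, 0.0], [0.32, 0.947, 0.0], [-0.0, 0.0, -1.0]]
wrist_force: [0.4, -0.2, 0.9]
opening: 0.995
grasp_force: 0.0
```

```bash
python3 -m handwheel '[{"jaw":-1,"dx":-0.98,"dy":-0.73,"dz":0,"rx":0,"ry":0,"rz":0},{"jaw":-1,"dx":-0.98,"dy":-0.73,"dz":0,"rx":0,"ry":0,"rz":0},{"jaw":-1,"dx":-0.98,"dy":-0.73,"dz":0,"rx":0,"ry":0,"rz":0},{"jaw":-0.3,"dx":-0.98,"dy":-0.73,"dz":0,"rx":0,"ry":0,"rz":0},{"jaw":-0.3,"dx":0,"dy":0,"dz":0,"rx":0,"ry":0,"rz":1},{"jaw":-0.3,"dx":0,"dy":0,"dz":0,"rx":0,"ry":0,"rz":1},{"jaw":-0.3,"dx":0,"dy":0,"dz":0,"rx":0,"ry":0,"rz":1},{"jaw":-0.3,"dx":0,"dy":0,"dz":0.8,"rx":0,"ry":0,"rz":1}]' 30
python3 - <<'E'
from h import *
s=arm.read_state();print(s["position"],s["joints"],s["wrist_force"],s["opening"],np.round(s["orientation"],3).tolist())
t=optics.camera("top");c=optics.camera("scene")
a=cv2.resize(t["color"][215:315,265:375],None,fx=3.6,fy=6*.6,interpolation=2)
b=cv2.resize(c["color"][175:275,295:405],None,fx=3.6,fy=3.6,interpolation=2)
cv2.imwrite("pics/a1.png",np.hstack([a,b])[:,:,::-1])
E
```

```text
time_s: 4.8
position: [0.5222, 0.0233, 0.2126]
orientation: [[-0.797, 0.604, 0.004], [0.604, 0.797, -0.001], [-0.003, 0.002, -1.0]]
wrist_force: [0.5, 0.2, 0.8]
opening: 0.648
grasp_force: 0.0
[0.52216088 0.02325753 0.21256658] [-1.69077678e-01  2.20924597e-01  1.63189015e+00 -2.47381025e-05
  1.28489412e+00 -1.09135012e+00] [0.52353861 0.20789159 0.81913435] 0.6484907883167483 [[-0.797, 0.604, 0.004], [0.604, 0.797, -0.001], [-0.003, 0.002, -1.0]]
```

View pics/a1.png

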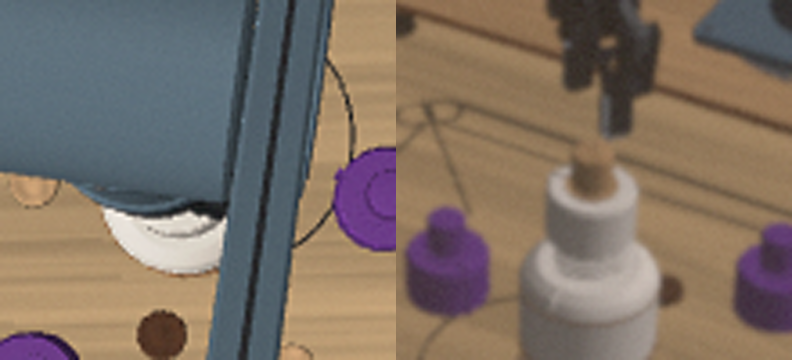

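The top view is now mostly blocked by the arm. In the scene half the gripper sits directly above the knob (593,165), with its fingers on either side. I'll lower and close gently.

```bash
python3 -m handwheel '[{"jaw":-0.3,"dx":0,"dy":0,"dz":0.46,"rx":0,"ry":0,"rz":1},{"jaw":-0.3,"dx":0,"dy":0,"dz":0.46,"rx":0,"ry":0,"rz":1},{"jaw":-0.3,"dx":0,"dy":0,"dz":0.46,"rx":0,"ry":0,"rz":1},{"jaw":-0.3,"dx":0,"dy":0,"dz":0.46,"rx":0,"ry":0,"rz":1},{"jaw":-0.3,"dx":0,"dy":0,"dz":0.4,"rx":0,"ry":0,"rz":1},{"jaw":0.0,"dx":0,"dy":0,"dz":0,"rx":0,"ry":0,"rz":0},{"jaw":0.15,"dx":0,"dy":0,"dz":0,"rx":0,"ry":0,"rz":0},{"jaw":0.2,"dx":0,"dy":0,"dz":0,"rx":0,"ry":0,"rz":0}]' 30
```

```text
time_s: 5.9
position: [0.5213, 0.0235, 0.156]
orientation: [[-0.502, 0.865, 0.001], [0.865, 0.502, -0.0], [-0.001, 0.001, -1.0]]
wrist_force: [0.9, 0.4, -0.2]
opening: 0.403
grasp_force: 0.0
```

```bash
python3 -m handwheel '[{"jaw":0.24,"dx":0,"dy":0,"dz":0,"rx":0,"ry":0,"rz":0},{"jaw":0.28,"dx":0,"dy":0,"dz":0,"rx":0,"ry":0,"rz":0}]' 30
python3 - <<'E'
from h import *
s=arm.read_state();print(s["position"],s["joints"][5],s["wrist_force"],s["moment"],s["opening"])
c=optics.camera("scene")
cv2.imwrite("pics/a2.png",cv2.resize(c["color"][190:290,300:400],None,fx=6,fy=6,interpolation=2)[:,:,::-1])
E
```

```text
time_s: 6.15
position: [0.5209, 0.0235, 0.1555]
orientation: [[-0.502, 0.865, 0.0], [0.865, 0.502, -0.0], [-0.0, -0.0, -1.0]]
wrist_force: [-0.6, 0.1, 0.0]
opening: 0.362
grasp_force: 0.2
[0.52085361 0.02347122 0.15548538] -0.6942937714407259 [-0.6266907   0.10983089  0.019129  ] [-0.08344704  0.04495517 -0.00438319] 0.3618250664991864
```

View pics/a2.png

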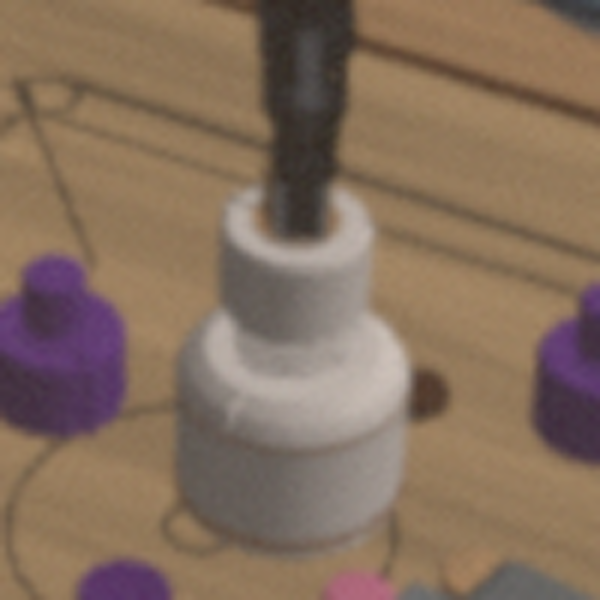

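The fingers straddle the knob at crop (300,215), well centred, and the canister rib shows at (237,405). Closing.

```bash
python3 -m handwheel '[{"jaw":0.32,"dx":0,"dy":0,"dz":0,"rx":0,"ry":0,"rz":0},{"jaw":0.4,"dx":0,"dy":0,"dz":0,"rx":0,"ry":0,"rz":0},{"jaw":1,"dx":0,"dy":0,"dz":0,"rx":0,"ry":0,"rz":0}]' 30; python3 -c "
from bench import arm;s=arm.read_state();print(s['position'],s['moment'],s['joints'][5])"
```

```text
time_s: 6.58
position: [0.521, 0.0235, 0.1555]
orientation: [[-0.501, 0.865, 0.0], [0.865, 0.501, -0.0], [-0.0, 0.0, -1.0]]
wrist_force: [-1.0, -0.3, 3.9]
opening: 0.339
grasp_force: 29.4
[0.52097368 0.02348581 0.15551549] [-0.0672647   0.17776999 -0.07770511] -0.6939675482617544
```

```bash
python3 -m handwheel '[{"jaw":1,"dx":0,"dy":0,"dz":-0.0084,"rx":0,"ry":0,"rz":-1},{"jaw":1,"dx":0,"dy":0,"dz":-0.0084,"rx":0,"ry":0,"rz":-1},{"jaw":1,"dx":0,"dy":0,"dz":-0.0084,"rx":0,"ry":0,"rz":-1},{"jaw":1,"dx":0,"dy":0,"dz":-0.0084,"rx":0,"ry":0,"rz":-1},{"jaw":1,"dx":0,"dy":0,"dz":-0.0084,"rx":0,"ry":0,"rz":-1},{"jaw":1,"dx":0,"dy":0,"dz":-0.0084,"rx":0,"ry":0,"rz":-1},{"jaw":1,"dx":0,"dy":0,"dz":-0.0084,"rx":0,"ry":0,"rz":-1},{"jaw":1,"dx":0,"dy":0,"dz":-0.0084,"rx":0,"ry":0,"rz":-1}]'; python3 -c "
from bench import arm;s=arm.read_state();print(s['position'],s['moment'],s['joints'][5])"
```

```text
time_s: 7.58
position: [0.5209, 0.0233, 0.1572]
orientation: [[-0.92, 0.392, 0.0], [0.392, 0.92, -0.0], [-0.0, -0.0, -1.0]]
wrist_force: [-1.9, -1.0, 4.2]
opening: 0.337
grasp_force: 29.4
[0.52089359 0.02328285 0.15720662] [-0.28249899  0.27324447 -0.09576745] -1.3365455878539223
```

```bash
python3 -m handwheel '[{"jaw":1,"dx":0,"dy":0,"dz":-0.0084,"rx":0,"ry":0,"rz":-1},{"jaw":1,"dx":0,"dy":0,"dz":-0.0084,"rx":0,"ry":0,"rz":-1},{"jaw":1,"dx":0,"dy":0,"dz":-0.0084,"rx":0,"ry":0,"rz":-1},{"jaw":1,"dx":0,"dy":0,"dz":-0.0084,"rx":0,"ry":0,"rz":-1},{"jaw":1,"dx":0,"dy":0,"dz":-0.0084,"rx":0,"ry":0,"rz":-1},{"jaw":1,"dx":0,"dy":0,"dz":-0.0084,"rx":0,"ry":0,"rz":-1},{"jaw":1,"dx":0,"dy":0,"dz":-0.0084,"rx":0,"ry":0,"rz":-1},{"jaw":1,"dx":0,"dy":0,"dz":-0.0084,"rx":0,"ry":0,"rz":-1}]'
python3 - <<'E'
from h import *
s=arm.read_state();print(s['position'],s['moment'],s['joints'][5])
c=optics.camera("scene")
for k in("lid_mark","thread_start","lid"): print(k,[(np.round(r["centre"],1).tolist(),round(r["confidence"],2)) for r in place_of(c,k)[:4]])
A=np.array([.521,.0233])
for an in(-30,-20,-10,0): print(an,proj(c,[A[0]+.032*np.cos(np.radians(an)),A[1]+.032*np.sin(np.radians(an)),.1117]),proj(c,[A[0]+.042*np.cos(np.radians(an)),A[1]+.042*np.sin(np.radians(an)),.084]))
cv2.imwrite("pics/a3.png",cv2.resize(c["color"][200:275,310:390],None,fx=8,fy=8,interpolation=2)[:,:,::-1])
E
```

```text
time_s: 8.57
position: [0.5209, 0.023, 0.1588]
orientation: [[-0.972, -0.235, -0.0], [-0.235, 0.972, -0.001], [0.0, -0.001, -1.0]]
wrist_force: [-1.3, -1.8, 2.6]
opening: 0.339
grasp_force: 29.5
[0.52088933 0.02301894 0.15883856] [-0.35676557  0.26168218 -0.07803405] -1.9765350982723582
lid_mark [([318.0, 259.4], 0.87), ([339.1, 243.6], 0.85), ([404.9, 262.1], 0.73), ([350.5, 236.3], 0.7)]
thread_start [([339.8, 255.7], 0.8)]
lid [([402.3, 259.1], 0.82), ([357.2, 309.9], 0.77), ([348.5, 238.3], 0.7), ([311.2, 255.0], 0.62)]
-30 [337.95394153 242.06112892] [334.43811342 251.82930212]
-20 [339.2390925 243.1737732] [336.10054537 253.30858196]
-10 [340.8228527  244.14053154] [338.15556987 254.59565085]
0 [342.657125   244.93001512] [340.54082903 255.64792212]
```

View pics/a3.png

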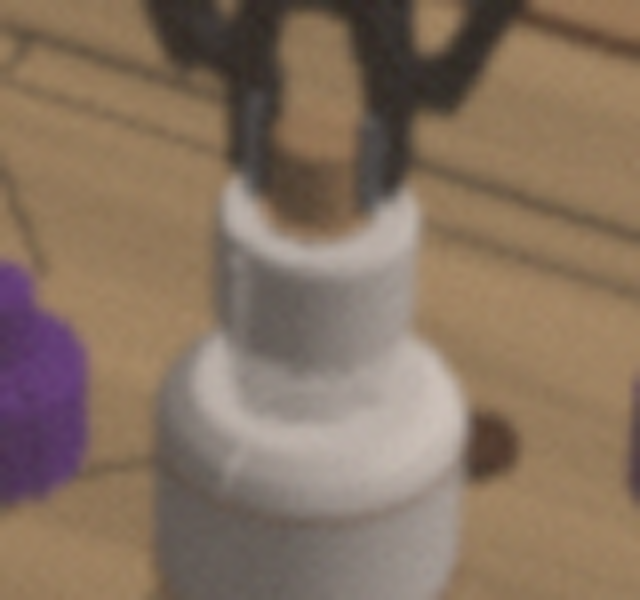

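Lid rib shows at crop (237,250–350), canister rib at (240,445): about 16–20° still to go. Turning 6 more rows (27.5°), climbing for four of them, then releasing.

```bash
python3 -m handwheel '[{"jaw":1,"dx":0,"dy":0,"dz":-0.0084,"rx":0,"ry":0,"rz":-1},{"jaw":1,"dx":0,"dy":0,"dz":-0.0084,"rx":0,"ry":0,"rz":-1},{"jaw":1,"dx":0,"dy":0,"dz":-0.0084,"rx":0,"ry":0,"rz":-1},{"jaw":1,"dx":0,"dy":0,"dz":-0.0084,"rx":0,"ry":0,"rz":-1},{"jaw":1,"dx":0,"dy":0,"dz":0,"rx":0,"ry":0,"rz":-1},{"jaw":1,"dx":0,"dy":0,"dz":0,"rx":0,"ry":0,"rz":-1},{"jaw":1,"dx":0,"dy":0,"dz":0,"rx":0,"ry":0,"rz":0}]'
python3 - <<'E'
from h import *
s=arm.read_state();print(s['position'],s['moment'],s['joints'][5])
c=optics.camera("scene")
for k in("lid_mark","thread_start","lid"): print(k,[(np.round(r["centre"],1).tolist(),round(r["confidence"],2)) for r in place_of(c,k)[:4]])
cv2.imwrite("pics/a4.png",cv2.resize(c["color"][200:275,310:390],None,fx=8,fy=8,interpolation=2)[:,:,::-1])
E
```

```text
time_s: 9.65
position: [0.5205, 0.0234, 0.1589]
orientation: [[-0.757, -0.654, -0.001], [-0.654, 0.757, -0.0], [0.001, 0.001, -1.0]]
wrist_force: [-1.3, -2.7, -1.8]
opening: 0.342
grasp_force: 29.7
[0.52049286 0.02343936 0.15886609] [-0.39301611  0.17120925  0.0033156 ] -2.452178620170281
lid_mark [([408.8, 260.2], 0.97), ([316.9, 261.0], 0.57), ([347.3, 244.1], 0.55)]
thread_start [([336.1, 257.3], 0.62), ([347.4, 239.5], 0.34)]
lid [([309.1, 254.5], 0.94), ([347.3, 238.4], 0.73), ([357.6, 306.6], 0.72)]
```

View pics/a4.png

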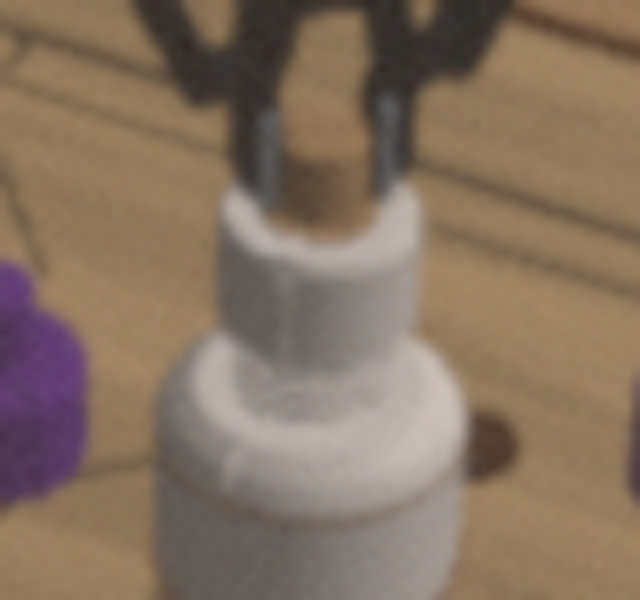

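The lid rib is now at crop (287,340), about 12° past the canister rib, and the wrist force shows the lid's weight hanging, so the lugs have run off. I'll lower it 5.5 mm and watch the force.

```bash
python3 -m handwheel '[{"jaw":1,"dx":0,"dy":0,"dz":0.04,"rx":0,"ry":0,"rz":0},{"jaw":1,"dx":0,"dy":0,"dz":0.04,"rx":0,"ry":0,"rz":0},{"jaw":1,"dx":0,"dy":0,"dz":0.04,"rx":0,"ry":0,"rz":0},{"jaw":1,"dx":0,"dy":0,"dz":0,"rx":0,"ry":0,"rz":0}]';  python3 -m handwheel '[{"jaw":1,"dx":0,"dy":0,"dz":0.04,"rx":0,"ry":0,"rz":0},{"jaw":1,"dx":0,"dy":0,"dz":0.04,"rx":0,"ry":0,"rz":0},{"jaw":1,"dx":0,"dy":0,"dz":0,"rx":0,"ry":0,"rz":0}]'
```

```text
time_s: 10.35
position: [0.521, 0.0233, 0.1565]
orientation: [[-0.756, -0.655, 0.0], [-0.655, 0.756, -0.0], [0.0, -0.0, -1.0]]
wrist_force: [-1.3, -3.0, -1.0]
opening: 0.338
grasp_force: 29.9
time_s: 10.72
position: [0.521, 0.0233, 0.1548]
orientation: [[-0.756, -0.655, 0.0], [-0.655, 0.756, -0.0], [-0.0, -0.0, -1.0]]
wrist_force: [-1.7, -3.5, 2.3]
opening: 0.341
grasp_force: 30.4
```

It settled at the expected height (107.5 mm lid origin), with light contact. Now turning forward, 40 rows (183°), regrip, 40 rows.

```bash
python3 -m handwheel '[{"jaw":1,"dx":0,"dy":0,"dz":0.0084,"rx":0,"ry":0,"rz":1},{"jaw":1,"dx":0,"dy":0,"dz":0.0084,"rx":0,"ry":0,"rz":1},{"jaw":1,"dx":0,"dy":0,"dz":0.0084,"rx":0,"ry":0,"rz":1},{"jaw":1,"dx":0,"dy":0,"dz":0.0084,"rx":0,"ry":0,"rz":1},{"jaw":1,"dx":0,"dy":0,"dz":0.0084,"rx":0,"ry":0,"rz":1},{"jaw":1,"dx":0,"dy":0,"dz":0.0084,"rx":0,"ry":0,"rz":1},{"jaw":1,"dx":0,"dy":0,"dz":0.0084,"rx":0,"ry":0,"rz":1},{"jaw":1,"dx":0,"dy":0,"dz":0.0084,"rx":0,"ry":0,"rz":1}]'
python3 - <<'E'
from h import *
s=arm.read_state();print(s['position'],s['moment'],s['joints'][5])
c=optics.camera("scene")
for k in("lid_mark","thread_start"): print(k,[(np.round(r["centre"],1).tolist(),round(r["confidence"],2)) for r in place_of(c,k)[:4]])
E
```

```text
time_s: 11.72
position: [0.521, 0.0234, 0.153]
orientation: [[-0.997, -0.072, 0.0], [-0.072, 0.997, -0.0], [-0.0, -0.0, -1.0]]
wrist_force: [-1.9, -4.8, 2.0]
opening: 0.339
grasp_force: 30.2
[0.52102477 0.02335635 0.153014  ] [-0.81948297  0.33893569  0.10029985] -1.8114776203422362
lid_mark [([317.2, 260.9], 0.93), ([486.0, 340.4], 0.67), ([340.1, 243.6], 0.66), ([407.1, 260.1], 0.62)]
thread_start [([339.7, 256.0], 0.57)]
```

```bash
python3 -m handwheel '[{"jaw":1,"dx":0,"dy":0,"dz":0.0084,"rx":0,"ry":0,"rz":1},{"jaw":1,"dx":0,"dy":0,"dz":0.0084,"rx":0,"ry":0,"rz":1},{"jaw":1,"dx":0,"dy":0,"dz":0.0084,"rx":0,"ry":0,"rz":1},{"jaw":1,"dx":0,"dy":0,"dz":0.0084,"rx":0,"ry":0,"rz":1},{"jaw":1,"dx":0,"dy":0,"dz":0.0084,"rx":0,"ry":0,"rz":1},{"jaw":1,"dx":0,"dy":0,"dz":0.0084,"rx":0,"ry":0,"rz":1},{"jaw":1,"dx":0,"dy":0,"dz":0.0084,"rx":0,"ry":0,"rz":1},{"jaw":1,"dx":0,"dy":0,"dz":0.0084,"rx":0,"ry":0,"rz":1}]'
python3 -m handwheel '[{"jaw":1,"dx":0,"dy":0,"dz":0.0084,"rx":0,"ry":0,"rz":1},{"jaw":1,"dx":0,"dy":0,"dz":0.0084,"rx":0,"ry":0,"rz":1},{"jaw":1,"dx":0,"dy":0,"dz":0.0084,"rx":0,"ry":0,"rz":1},{"jaw":1,"dx":0,"dy":0,"dz":0.0084,"rx":0,"ry":0,"rz":1},{"jaw":1,"dx":0,"dy":0,"dz":0.0084,"rx":0,"ry":0,"rz":1},{"jaw":1,"dx":0,"dy":0,"dz":0.0084,"rx":0,"ry":0,"rz":1},{"jaw":1,"dx":0,"dy":0,"dz":0.0084,"rx":0,"ry":0,"rz":1},{"jaw":1,"dx":0,"dy":0,"dz":0.0084,"rx":0,"ry":0,"rz":1}]'
```

```text
time_s: 12.88
position: [0.521, 0.0239, 0.1513]
orientation: [[-0.844, 0.537, 0.0], [0.537, 0.844, 0.001], [0.0, 0.001, -1.0]]
wrist_force: [-1.9, -1.4, 2.7]
opening: 0.341
grasp_force: 30.3
time_s: 13.88
position: [0.5213, 0.0242, 0.1496]
orientation: [[-0.356, 0.934, 0.001], [0.934, 0.356, 0.001], [0.001, 0.001, -1.0]]
wrist_force: [-0.3, -0.4, 1.1]
opening: 0.342
grasp_force: 30.1
```

```bash
python3 -m handwheel '[{"jaw":1,"dx":0,"dy":0,"dz":0.0084,"rx":0,"ry":0,"rz":1},{"jaw":1,"dx":0,"dy":0,"dz":0.0084,"rx":0,"ry":0,"rz":1},{"jaw":1,"dx":0,"dy":0,"dz":0.0084,"rx":0,"ry":0,"rz":1},{"jaw":1,"dx":0,"dy":0,"dz":0.0084,"rx":0,"ry":0,"rz":1},{"jaw":1,"dx":0,"dy":0,"dz":0.0084,"rx":0,"ry":0,"rz":1},{"jaw":1,"dx":0,"dy":0,"dz":0.0084,"rx":0,"ry":0,"rz":1},{"jaw":1,"dx":0,"dy":0,"dz":0.0084,"rx":0,"ry":0,"rz":1},{"jaw":1,"dx":0,"dy":0,"dz":0.0084,"rx":0,"ry":0,"rz":1}]'
python3 -m handwheel '[{"jaw":1,"dx":0,"dy":0,"dz":0.0084,"rx":0,"ry":0,"rz":1},{"jaw":1,"dx":0,"dy":0,"dz":0.0084,"rx":0,"ry":0,"rz":1},{"jaw":1,"dx":0,"dy":0,"dz":0.0084,"rx":0,"ry":0,"rz":1},{"jaw":1,"dx":0,"dy":0,"dz":0.0084,"rx":0,"ry":0,"rz":1},{"jaw":1,"dx":0,"dy":0,"dz":0.0084,"rx":0,"ry":0,"rz":1},{"jaw":1,"dx":0,"dy":0,"dz":0.0084,"rx":0,"ry":0,"rz":1},{"jaw":1,"dx":0,"dy":0,"dz":0.0084,"rx":0,"ry":0,"rz":1},{"jaw":1,"dx":0,"dy":0,"dz":0.0084,"rx":0,"ry":0,"rz":1}]'
python3 - <<'E'
from h import *
s=arm.read_state();print(s['position'],s['moment'],s['joints'][5])
c=optics.camera("scene")
for k in("lid_mark","thread_start"): print(k,[(np.round(r["centre"],1).tolist(),round(r["confidence"],2)) for r in place_of(c,k)[:4]])
E
```

```text
time_s: 14.88
position: [0.5217, 0.0243, 0.148]
orientation: [[0.272, 0.962, 0.002], [0.962, -0.272, 0.001], [0.002, 0.001, -1.0]]
wrist_force: [0.5, -0.6, 1.6]
opening: 0.338
grasp_force: 30.1
time_s: 15.88
position: [0.522, 0.024, 0.1463]
orientation: [[0.793, 0.609, 0.002], [0.609, -0.793, 0.001], [0.002, 0.001, -1.0]]
wrist_force: [1.3, -1.5, 0.1]
opening: 0.341
grasp_force: 30.0
[0.52196087 0.02397974 0.1463475 ] [-0.3793363  -0.2417946   0.02541971] 0.7467181933970369
lid_mark [([314.2, 259.4], 0.9), ([410.7, 258.1], 0.87), ([357.6, 236.8], 0.66)]
thread_start [([339.9, 255.9], 0.66)]
```

```bash
python3 -m handwheel '[{"jaw":0.2,"dx":0,"dy":0,"dz":0,"rx":0,"ry":0,"rz":0},{"jaw":-0.2,"dx":0,"dy":0,"dz":0,"rx":0,"ry":0,"rz":0},{"jaw":-0.2,"dx":0,"dy":0,"dz":0,"rx":0,"ry":0,"rz":0},{"jaw":-0.2,"dx":0,"dy":0,"dz":0,"rx":0,"ry":0,"rz":-1},{"jaw":-0.2,"dx":0,"dy":0,"dz":0,"rx":0,"ry":0,"rz":-1},{"jaw":-0.2,"dx":0,"dy":0,"dz":0,"rx":0,"ry":0,"rz":-1},{"jaw":-0.2,"dx":0,"dy":0,"dz":0,"rx":0,"ry":0,"rz":-1}]'
python3 -m handwheel '[{"jaw":-0.2,"dx":0,"dy":0,"dz":0,"rx":0,"ry":0,"rz":-1},{"jaw":-0.2,"dx":0,"dy":0,"dz":0,"rx":0,"ry":0,"rz":-1},{"jaw":-0.2,"dx":0,"dy":0,"dz":0,"rx":0,"ry":0,"rz":-1},{"jaw":-0.2,"dx":0,"dy":0,"dz":0,"rx":0,"ry":0,"rz":-1},{"jaw":-0.2,"dx":0,"dy":0,"dz":0,"rx":0,"ry":0,"rz":-1},{"jaw":-0.2,"dx":0,"dy":0,"dz":0,"rx":0,"ry":0,"rz":-1},{"jaw":-0.2,"dx":0,"dy":0,"dz":0,"rx":0,"ry":0,"rz":-1},{"jaw":-0.2,"dx":0,"dy":0,"dz":0,"rx":0,"ry":0,"rz":-1}]'
python3 -m handwheel '[{"jaw":-0.2,"dx":0,"dy":0,"dz":0,"rx":0,"ry":0,"rz":-1},{"jaw":-0.2,"dx":0,"dy":0,"dz":0,"rx":0,"ry":0,"rz":-1},{"jaw":-0.2,"dx":0,"dy":0,"dz":0,"rx":0,"ry":0,"rz":-1},{"jaw":-0.2,"dx":0,"dy":0,"dz":0,"rx":0,"ry":0,"rz":-1},{"jaw":-0.2,"dx":0,"dy":0,"dz":0,"rx":0,"ry":0,"rz":-1},{"jaw":-0.2,"dx":0,"dy":0,"dz":0,"rx":0,"ry":0,"rz":-1},{"jaw":-0.2,"dx":0,"dy":0,"dz":0,"rx":0,"ry":0,"rz":-1},{"jaw":-0.2,"dx":0,"dy":0,"dz":0,"rx":0,"ry":0,"rz":-1}]'
python3 - <<'E'
from h import *
s=arm.read_state();print(s['position'],s['moment'],s['joints'][5])
c=optics.camera("scene")
for k in("lid_mark","thread_start","lid"): print(k,[(np.round(r["centre"],1).tolist(),round(r["confidence"],2)) for r in place_of(c,k)[:4]])
E
```

```text
time_s: 16.9
position: [0.5208, 0.0236, 0.146]
orientation: [[0.558, 0.83, -0.0], [0.83, -0.558, 0.0], [0.0, -0.0, -1.0]]
wrist_force: [0.7, 0.5, 0.7]
opening: 0.599
grasp_force: 0.0
time_s: 17.9
position: [0.5208, 0.0236, 0.146]
orientation: [[-0.048, 0.999, -0.0], [0.999, 0.048, 0.0], [0.0, -0.0, -1.0]]
wrist_force: [-0.6, 1.1, -0.6]
opening: 0.599
grasp_force: 0.0
time_s: 18.9
position: [0.5208, 0.0236, 0.146]
orientation: [[-0.635, 0.773, -0.0], [0.773, 0.635, 0.0], [0.0, -0.0, -1.0]]
wrist_force: [0.3, 0.3, -0.2]
opening: 0.599
grasp_force: 0.0
[0.52079765 0.02362816 0.14603651] [ 0.03399762 -0.0470078   0.0397944 ] -0.8570272977356583
lid_mark [([408.9, 259.8], 0.84), ([352.8, 235.2], 0.72), ([315.3, 260.1], 0.61), ([369.0, 255.1], 0.61)]
thread_start [([338.6, 256.1], 0.82), ([346.4, 245.1], 0.4), ([350.5, 272.8], 0.16)]
lid [([310.6, 253.6], 0.91), ([348.6, 244.8], 0.89), ([401.8, 258.3], 0.63)]
```

```bash
python3 -m handwheel '[{"jaw":-0.2,"dx":0,"dy":0,"dz":0,"rx":0,"ry":0,"rz":-1},{"jaw":-0.2,"dx":0,"dy":0,"dz":0,"rx":0,"ry":0,"rz":-1},{"jaw":-0.2,"dx":0,"dy":0,"dz":0,"rx":0,"ry":0,"rz":-1},{"jaw":-0.2,"dx":0,"dy":0,"dz":0,"rx":0,"ry":0,"rz":-1},{"jaw":-0.2,"dx":0,"dy":0,"dz":0,"rx":0,"ry":0,"rz":-1},{"jaw":-0.2,"dx":0,"dy":0,"dz":0,"rx":0,"ry":0,"rz":-1},{"jaw":-0.2,"dx":0,"dy":0,"dz":0,"rx":0,"ry":0,"rz":-1},{"jaw":-0.2,"dx":0,"dy":0,"dz":0,"rx":0,"ry":0,"rz":-1}]'
python3 -m handwheel '[{"jaw":-0.2,"dx":0,"dy":0,"dz":0,"rx":0,"ry":0,"rz":-1},{"jaw":-0.2,"dx":0,"dy":0,"dz":0,"rx":0,"ry":0,"rz":-1},{"jaw":-0.2,"dx":0,"dy":0,"dz":0,"rx":0,"ry":0,"rz":-1},{"jaw":-0.2,"dx":0,"dy":0,"dz":0,"rx":0,"ry":0,"rz":-1},{"jaw":-0.2,"dx":0,"dy":0,"dz":0,"rx":0,"ry":0,"rz":-1},{"jaw":-0.2,"dx":0,"dy":0,"dz":0,"rx":0,"ry":0,"rz":-1},{"jaw":-0.2,"dx":0,"dy":0,"dz":0,"rx":0,"ry":0,"rz":-1},{"jaw":-0.2,"dx":0,"dy":0,"dz":0,"rx":0,"ry":0,"rz":-1}]'
python3 -m handwheel '[{"jaw":-0.2,"dx":0,"dy":0,"dz":0,"rx":0,"ry":0,"rz":-1},{"jaw":-0.2,"dx":0,"dy":0,"dz":0,"rx":0,"ry":0,"rz":-1},{"jaw":-0.2,"dx":0,"dy":0,"dz":0,"rx":0,"ry":0,"rz":-1},{"jaw":0.1,"dx":0,"dy":0,"dz":0,"rx":0,"ry":0,"rz":0},{"jaw":0.28,"dx":0,"dy":0,"dz":0,"rx":0,"ry":0,"rz":0},{"jaw":0.35,"dx":0,"dy":0,"dz":0,"rx":0,"ry":0,"rz":0},{"jaw":1,"dx":0,"dy":0,"dz":0,"rx":0,"ry":0,"rz":0},{"jaw":1,"dx":0,"dy":0,"dz":0,"rx":0,"ry":0,"rz":0}]' 30
python3 - <<'E'
from h import *
s=arm.read_state();print(s['position'],s['moment'],s['joints'][5])
c=optics.camera("scene")
cv2.imwrite("pics/a5.png",cv2.resize(c["color"][200:275,310:390],None,fx=8,fy=8,interpolation=2)[:,:,::-1])
E
```

```text
time_s: 20.1
position: [0.5209, 0.0235, 0.1461]
orientation: [[-0.97, 0.242, -0.0], [0.242, 0.97, 0.0], [0.0, 0.0, -1.0]]
wrist_force: [-0.2, 0.1, -0.3]
opening: 0.596
grasp_force: 0.0
time_s: 21.1
position: [0.5209, 0.0235, 0.1461]
orientation: [[-0.923, -0.385, -0.0], [-0.385, 0.923, 0.0], [0.0, 0.0, -1.0]]
wrist_force: [0.6, -0.0, -0.5]
opening: 0.599
grasp_force: 0.0
time_s: 22.1
position: [0.521, 0.0236, 0.1462]
orientation: [[-0.806, -0.592, 0.0], [-0.592, 0.806, 0.0], [-0.0, -0.0, -1.0]]
wrist_force: [-0.4, 0.5, 2.0]
opening: 0.341
grasp_force: 29.5
[0.52095315 0.02355041 0.14624031] [ 0.04193267  0.04968305 -0.04519539] -2.373683328374287
```

View pics/a5.png

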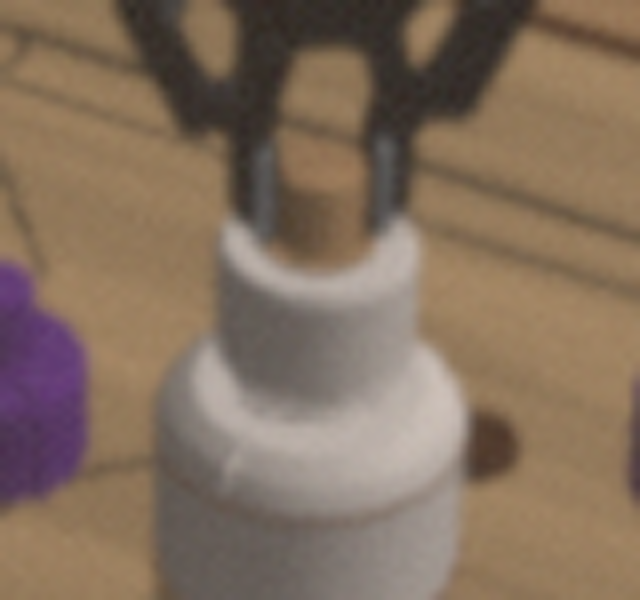

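The lid sits level and lower (top rim front at row 295, was 265), the canister rib is unmoved at (240,455), and the regrip is good. Turning on.

```bash
python3 -m handwheel '[{"jaw":1,"dx":0,"dy":0,"dz":0.0084,"rx":0,"ry":0,"rz":1},{"jaw":1,"dx":0,"dy":0,"dz":0.0084,"rx":0,"ry":0,"rz":1},{"jaw":1,"dx":0,"dy":0,"dz":0.0084,"rx":0,"ry":0,"rz":1},{"jaw":1,"dx":0,"dy":0,"dz":0.0084,"rx":0,"ry":0,"rz":1},{"jaw":1,"dx":0,"dy":0,"dz":0.0084,"rx":0,"ry":0,"rz":1},{"jaw":1,"dx":0,"dy":0,"dz":0.0084,"rx":0,"ry":0,"rz":1},{"jaw":1,"dx":0,"dy":0,"dz":0.0084,"rx":0,"ry":0,"rz":1},{"jaw":1,"dx":0,"dy":0,"dz":0.0084,"rx":0,"ry":0,"rz":1}]'
python3 -m handwheel '[{"jaw":1,"dx":0,"dy":0,"dz":0.0084,"rx":0,"ry":0,"rz":1},{"jaw":1,"dx":0,"dy":0,"dz":0.0084,"rx":0,"ry":0,"rz":1},{"jaw":1,"dx":0,"dy":0,"dz":0.0084,"rx":0,"ry":0,"rz":1},{"jaw":1,"dx":0,"dy":0,"dz":0.0084,"rx":0,"ry":0,"rz":1},{"jaw":1,"dx":0,"dy":0,"dz":0.0084,"rx":0,"ry":0,"rz":1},{"jaw":1,"dx":0,"dy":0,"dz":0.0084,"rx":0,"ry":0,"rz":1},{"jaw":1,"dx":0,"dy":0,"dz":0.0084,"rx":0,"ry":0,"rz":1},{"jaw":1,"dx":0,"dy":0,"dz":0.0084,"rx":0,"ry":0,"rz":1}]'
```

```text
time_s: 23.15
position: [0.5211, 0.0234, 0.1445]
orientation: [[-1.0, 0.008, 0.0], [0.008, 1.0, -0.0], [-0.0, -0.0, -1.0]]
wrist_force: [0.8, 0.1, 1.8]
opening: 0.336
grasp_force: 29.5
time_s: 24.15
position: [0.5211, 0.0234, 0.1429]
orientation: [[-0.797, 0.604, 0.001], [0.604, 0.797, -0.0], [-0.001, 0.0, -1.0]]
wrist_force: [-0.2, -0.3, 2.3]
opening: 0.34
grasp_force: 29.5
```

```bash
python3 -m handwheel '[{"jaw":1,"dx":0,"dy":0,"dz":0.0084,"rx":0,"ry":0,"rz":1},{"jaw":1,"dx":0,"dy":0,"dz":0.0084,"rx":0,"ry":0,"rz":1},{"jaw":1,"dx":0,"dy":0,"dz":0.0084,"rx":0,"ry":0,"rz":1},{"jaw":1,"dx":0,"dy":0,"dz":0.0084,"rx":0,"ry":0,"rz":1},{"jaw":1,"dx":0,"dy":0,"dz":0.0084,"rx":0,"ry":0,"rz":1},{"jaw":1,"dx":0,"dy":0,"dz":0.0084,"rx":0,"ry":0,"rz":1},{"jaw":1,"dx":0,"dy":0,"dz":0.0084,"rx":0,"ry":0,"rz":1},{"jaw":1,"dx":0,"dy":0,"dz":0.0084,"rx":0,"ry":0,"rz":1}]'
python3 -m handwheel '[{"jaw":1,"dx":0,"dy":0,"dz":0.0084,"rx":0,"ry":0,"rz":1},{"jaw":1,"dx":0,"dy":0,"dz":0.0084,"rx":0,"ry":0,"rz":1},{"jaw":1,"dx":0,"dy":0,"dz":0.0084,"rx":0,"ry":0,"rz":1},{"jaw":1,"dx":0,"dy":0,"dz":0.0084,"rx":0,"ry":0,"rz":1},{"jaw":1,"dx":0,"dy":0,"dz":0.0084,"rx":0,"ry":0,"rz":1},{"jaw":1,"dx":0,"dy":0,"dz":0.0084,"rx":0,"ry":0,"rz":1},{"jaw":1,"dx":0,"dy":0,"dz":0.0084,"rx":0,"ry":0,"rz":1},{"jaw":1,"dx":0,"dy":0,"dz":0.0084,"rx":0,"ry":0,"rz":1}]'
python3 -m handwheel '[{"jaw":1,"dx":0,"dy":0,"dz":0.0084,"rx":0,"ry":0,"rz":1},{"jaw":1,"dx":0,"dy":0,"dz":0.0084,"rx":0,"ry":0,"rz":1},{"jaw":1,"dx":0,"dy":0,"dz":0.0084,"rx":0,"ry":0,"rz":1},{"jaw":1,"dx":0,"dy":0,"dz":0.0084,"rx":0,"ry":0,"rz":1},{"jaw":1,"dx":0,"dy":0,"dz":0.0084,"rx":0,"ry":0,"rz":1},{"jaw":1,"dx":0,"dy":0,"dz":0.0084,"rx":0,"ry":0,"rz":1},{"jaw":1,"dx":0,"dy":0,"dz":0,"rx":0,"ry":0,"rz":0}]'
python3 - <<'E'
from h import *
s=arm.read_state();print(s['position'],s['moment'],s['joints'][5])
c=optics.camera("scene")
for k in("lid_mark","thread_start","lid"): print(k,[(np.round(r["centre"],1).tolist(),round(r["confidence"],2)) for r in place_of(c,k)[:4]])
A=np.array([.521,.0235])
for an in(-10,0,10,20): print(an,proj(c,[A[0]+.032*np.cos(np.radians(an)),A[1]+.032*np.sin(np.radians(an)),.0908]),proj(c,[A[0]+.032*np.cos(np.radians(an)),A[1]+.032*np.sin(np.radians(an)),.1328]))
cv2.imwrite("pics/a6.png",cv2.resize(c["color"][200:275,310:390],None,fx=8,fy=8,interpolation=2)[:,:,::-1])
E
```

```text
time_s: 25.15
position: [0.5212, 0.0233, 0.1413]
orientation: [[-0.279, 0.96, 0.001], [0.96, 0.279, -0.0], [-0.001, 0.001, -1.0]]
wrist_force: [-0.2, 0.3, 1.7]
opening: 0.338
grasp_force: 29.5
time_s: 26.15
position: [0.5211, 0.0231, 0.1396]
orientation: [[0.35, 0.937, 0.001], [0.937, -0.35, -0.001], [-0.001, 0.001, -1.0]]
wrist_force: [-1.4, -1.3, 2.3]
opening: 0.337
grasp_force: 29.6
time_s: 27.02
position: [0.5213, 0.023, 0.1383]
orientation: [[0.741, 0.672, 0.001], [0.672, -0.741, -0.001], [-0.0, 0.001, -1.0]]
wrist_force: [0.9, -2.3, 2.0]
opening: 0.342
grasp_force: 29.6
[0.52126841 0.0229831  0.13832814] [-0.41709347 -0.07233796 -0.0418475 ] 0.6654100962908719
lid_mark [([410.4, 259.0], 0.71), ([319.6, 289.5], 0.51)]
thread_start [([338.6, 259.2], 0.94), ([348.4, 237.8], 0.44)]
lid [([348.5, 245.6], 0.78), ([306.3, 255.1], 0.67), ([356.4, 311.6], 0.67), ([402.1, 258.6], 0.62)]
-10 [340.75975478 250.65475174] [341.02813982 237.50010895]
0 [342.5784513  251.44852588] [342.87884937 238.28516156]
10 [344.58914875 252.03800136] [344.92485751 238.86817597]
20 [346.72863443 252.40368033] [347.10180371 239.22984084]
```

View pics/a6.png

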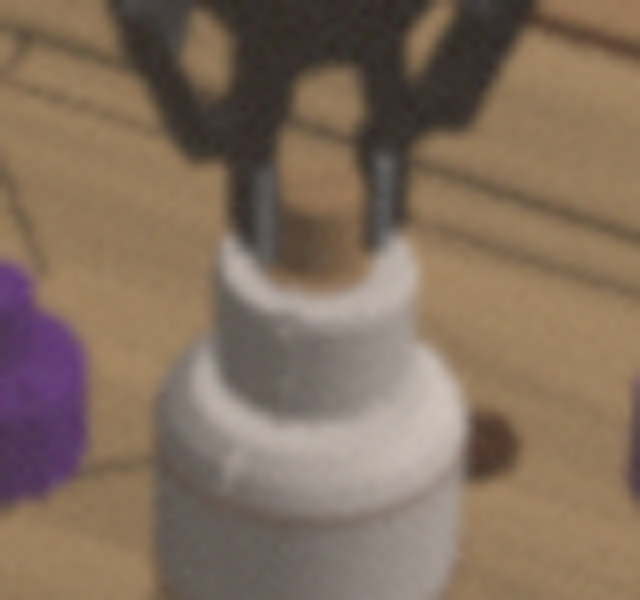

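Lid rib at crop (288,370), ≈13–16° short of the canister rib (237,460). So the full turn from the stopping point is done, and it is slightly short measured from the drop itself. Two more rows settle it between the two.

```bash
python3 -m handwheel '[{"jaw":1,"dx":0,"dy":0,"dz":0.0084,"rx":0,"ry":0,"rz":1},{"jaw":1,"dx":0,"dy":0,"dz":0.0084,"rx":0,"ry":0,"rz":1},{"jaw":1,"dx":0,"dy":0,"dz":0,"rx":0,"ry":0,"rz":0},{"jaw":1,"dx":0,"dy":0,"dz":0,"rx":0,"ry":0,"rz":0},{"jaw":1,"dx":0,"dy":0,"dz":0,"rx":0,"ry":0,"rz":0}]'
python3 -c "
from bench import arm
s=arm.read_state();print(s['dq'],s['position']);print(arm.hand_in())"
```

```text
time_s: 27.85
position: [0.5211, 0.0232, 0.1379]
orientation: [[0.838, 0.545, 0.0], [0.545, -0.838, -0.001], [0.0, 0.001, -1.0]]
wrist_force: [0.3, -4.5, 3.7]
opening: 0.338
grasp_force: 29.7
[ 5.59757830e-04 -1.77003499e-03 -3.18813474e-05  4.80675977e-04
  1.63324541e-03  5.60829182e-03] [0.52107678 0.02319631 0.13789238]
the job is handed in; nothing more can be done
None
```

I turned the lid back until it dropped into the thread, then forward about one full turn (367° from where I stopped, about 10° past the drop). I handed it in at 27.9 s with the lid still gripped and held, about 90.6 mm above the canister's base by estimate; I regripped once midway, and the canister and the pieces in view had not visibly moved.

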